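# Drive the stuck brass test pin out of the specimen holder

## Task

The brass test pin is stuck in the specimen holder. Take the red-handled drift from its stand, feel its end into the guide hole above the brass pin and press the pin gently and steadily down through the bore until it drops out below into the blue catch tray, then put the drift back in its stand, fully down. Do not lean hard on the holder or the pin with the drift, leave the steel pin in its bore, and do not disturb the other things on the bench.

Things in the scene. Friction and masses are not known exactly. Their poses are not given: they have to be found in the camera images.
- holder: Fixed specimen holder: metal block, 60 mm (x) by 150 mm (y), on two white legs over a blue catch tray. Origin: centre of its underside on the table, z up. Block 70 to 93 mm above the table, with two vertical 21 mm through bores at x = 0, y = +36 and -36 mm; over each a steel guide plate, 58 mm (y) by 56 mm (x), top 105 mm above the table. Tray inside 92 by 122 mm, floor 9 mm, rim 30 mm high.
- bore_a (a point): Axis of the +y bore, 105 mm above the table. The guide plate's 13 mm hole (12 mm deep, square-edged) is not centred on it: the plate is clamped in slots, 2.5 to 3.5 mm off along the holder's y, either way, not measured. Below, two spring jaws on the x sides grip the pin 75 to 85 mm above the table; they let go when its top is pressed below 75 mm, and it falls.
- bore_b (a point): Axis of the -y bore, 105 mm above the table. Made the same as the other; its guide plate is also clamped 2.5 to 3.5 mm off along the holder's y, one way or the other
- brass_pin: Brass test pin, cylinder 15 mm in diameter, 44 mm long, 65 g, gripped upright in either bore, on the bore's axis; its foot shows 22 mm below the block. Origin: centre of its underside, z along its axis, upwards. As found its top is 13 mm below the top of the guide plate. The jaws resist with a steady friction of some 5 to 15 N, different from run to run.
- brass_pin_center (a point): middle of the brass pin
- steel_pin: Grey steel test pin of the same size, gripped in the other bore in the same way; it stays there. Origin: centre of its underside
- drift: Straight round steel shaft, 11 mm in diameter, 60 mm long, flat square-edged end, below a square red handle 22 by 22 mm (sides face the body's x and y), 50 mm high, with a 5 mm black button on top; 120 g. Origin: centre of the shaft's lower end, z up to the handle (60 to 110 mm). Radial play in the guide hole is about 1 mm: the hole has to be found by feel.
- drift_tip (a point): centre of the flat lower end of the drift's shaft (the drift's origin)
- stand: Fixed drift stand: blue block 60 by 60 mm, top 70 mm above the table, on a dark 80 by 80 mm foot plate. Origin: centre of its underside on the table, z up. The drift hangs in its central hole, the handle's lower face resting on the block's top; the shaft's end is then 10 mm above the table.
- stand_hole (a point): centre of the mouth of the stand's hole, 70 mm above the table; hole 16 mm in diameter, 64 mm deep
- ref_block: Bystander, leave alone: round ground-steel hardness reference block, 60 mm across, 12 mm high. Origin: its underside or middle
- puck: Bystander, leave alone: orange round specimen mount, 32 mm across, 18 mm high. Origin: its underside or middle
- brush: Bystander, leave alone: bench brush lying flat. Origin: its underside or middle
- wrench: Bystander, leave alone: open-ended wrench lying flat. Origin: its underside or middle
- loupe: Bystander, leave alone: small metal eyeglass loupe, about 40 mm across, 36 mm high. Origin: its underside or middle
- jar: Bystander, leave alone: small jar with a white cap, 52 mm across, 70 mm high. Origin: its underside or middle

How it is judged:
By the outcome, as a careful person would: the job done as asked, in the order asked, and still so for the second after the job is handed in, with the robot touching nothing.
It also fails if it takes over 67 s, if anything falls off the work surface, if the arm or the gripper's body presses on something with over 40 N, if the wrist force passes 120 N, or if a joint passes its speed limit or range.

## Robot

A 6-joint arm with a two-finger parallel gripper is mounted at the origin on the work surface. World frame = base frame: x ahead of the robot, y to its left, z up, the work surface at z = 0. Lengths are in mm, angles in rad, forces in N, time in s.
With the tool pointing down it reaches from about 300 to 775 mm from the base axis. Payload 14.6 kg.
Tool frame: the origin (TCP) lies where the fingers leave the gripper's body, on its centre line; the fingertips stand 97 mm ahead of it and the grasp point (between the pads) lies ahead of it (grip_depth is the z of the grasp point in the tool frame, in mm); z points along the fingers, y is the line along which they close (so a half turn about z gives the same grasp; the last joint's range is limited). The gripper opens to 94 mm and grips with 3 to 60 N. Pads are 16 mm wide; open, the fingers measure 119 mm over their backs; the gripper's body (75 mm by 177 mm) begins 78 mm behind the grasp point.
Start: joints at [-1.201, 0.3, 1.521, -0, 1.321, -0.067], TCP at [232.665, -498.354, 302.646] pointing down, gripper open.
Joint ranges: [-3.03, 3.03], [-0.79, 2.21], [0.23, 2.52], [-1.04, 4.18], [0, 3.07], [-2.55, 2.55]. Speed limits (rad/s): [2.22, 2.22, 2.57, 3.14, 3.14, 3.14].

## Interface

Orientations are given as [roll, pitch, yaw] about the fixed x, y, z axes, in that order (R = Rz(yaw) Ry(pitch) Rx(roll)).
In Python, from cell import read_state, camera, sign_off, regions_of, spot_point, grip_depth gives the robot as it stands. The module is installed in compiled form; this text tells all that it offers.
- The arm moves only by the tool send_rows, never from a script. Its argument "series" is a list of rows, each a list of 3 entries, a list of its own where there are three numbers: the shift along the world's x, y, z in mm, then the turn about the world's z in degrees, then the closure, from -1 (fully open) to 1 (shut), so that 0 is half open. A call has 1 to 12 rows; each row shifts and turns the commanded pose from where the row before left it; what a row does not reach is not made up. A row lasts 1/10 s, in which the tool goes at most 50 mm and 8.59 degrees, less where a joint would pass 70% of its speed; a pose out of reach is approached as far as the arm can. A call is refused whole if a number of a shift passes 50 or a number of a turn 8.59, either way. A call with a gripper value outside its range is refused whole. The fingers move at their own pace and stop on an object; "squeeze" is the grip in N (left out, the last holds). Time passes only in rows, so rows that do not move let the fingers close. It gives the time, the measured TCP pose, the force, the opening and the grip force at its end, in the units of the state.
- read_state(): the state, without advancing time (a new reading comes with each control period).
- camera(name): name is "scene" or "top" or "wrist"; returns a dict with "color" (384x512x3 uint8, blue, green, red), "fx", "fy", "cx", "cy" (pixels), "camera_from_world" (4x4, takes a point from world to camera coordinates). Camera axes: x right, y down, z forward; pixel columns grow to the right and rows downward; lengths in mm; the calibration is good to about 2 mm. A picture is of the moment at which its call begins. There is no depth.
- sign_off(): hands the job in; it is judged then, once.
Trained networks look in a picture, given as the dict that the camera call returned (one of the last four; its "shot" number tells which), for a name from the list of things; names that differ only in an ending like _2 or _b are one class to them, and where a whole thing is asked for, a point or a joint stands for the part that bears it (a point fixed in the world has none). Each returns a list of dicts, best first, with "confidence" (0 to 1); they miss things now and then, are a little off and sometimes report something else, mostly with a low value. They report only what shows in the picture. A call takes as long as a camera call.
- regions_of(thing, picture): "mask" (384x512 bool, what is visible of it).
- spot_point(thing, picture): "point" ([x, y, z] in mm, in the coordinates of the camera as it stood for that picture, good to about 4 mm: a listed point, or the origin of a listed thing).
The state is a dict: "clock": time; "joints": joint angles; "qd": joint speeds; "effort": joint torques, N m; "eef_pos": TCP position; "eef_rot": TCP orientation; "wrist_force": force on the tool from outside, world axes, zero at the start; "moment": the same for the moment, N m; "finger_gap": finger opening in mm; "finger_force": force on a finger pad.
Only numpy, scipy, OpenCV 4.12 (cv2) and the standard library are available. Lean on these libraries where they do the work, as an engineer would, in place of code of your own. Each camera call takes 0.05 s, during which the arm holds its last target. There are 200 camera calls.

## Working session

There is one attempt and no reset: what is moved stays moved. The work goes in short steps, Python scripts to look and compute and a tool call to move; the robot and the scene stay as the last step left them, time stands still between calls to the robot, and variables do not carry over. Pictures are saved under pics/ and viewed, at most 11 in all, crops included, and the job is handed in when it is done.

Besides the shell and the picture viewer there is one more tool, called after "Request:" as a command line: name --argument value ..., lists and objects as JSON in quotes. send_rows: Moves the arm, as the interface text tells. Its arguments: {"type":"object","properties":{"series":{"type":"array"},"squeeze":{"type":"number"}},"required":["series"]}

```bash
mkdir -p pics; cat > h.py <<'E'
import numpy as np, cv2
from cell import *
def w(p,pic): return (np.linalg.inv(pic["camera_from_world"])@np.r_[p,1])[:3]
def px(P,pic):
    c=(pic["camera_from_world"]@np.r_[P,1])[:3]; return np.array([pic["fx"]*c[0]/c[2]+pic["cx"],pic["fy"]*c[1]/c[2]+pic["cy"]])
def ray(u,v,pic,z):
    T=np.linalg.inv(pic["camera_from_world"]); d=T[:3,:3]@np.array([(u-pic["cx"])/pic["fx"],(v-pic["cy"])/pic["fy"],1]); o=T[:3,3]
    return o+d*(z-o[2])/d[2]
def tri(uvs,pics):
    A=[];b=[]
    for (u,v),p in zip(uvs,pics):
        T=np.linalg.inv(p["camera_from_world"]); d=T[:3,:3]@np.array([(u-p["cx"])/p["fx"],(v-p["cy"])/p["fy"],1]); d/=np.linalg.norm(d)
        M=np.eye(3)-np.outer(d,d); A.append(M); b.append(M@T[:3,3])
    A=np.vstack(A);b=np.hstack(b); x=np.linalg.lstsq(A,b,rcond=None)[0]; return x,np.abs(A@x-b).max()
E
python3 - <<'E'
from h import *
np.set_printoptions(precision=1,suppress=True)
print(grip_depth, read_state())
P={n:camera(n) for n in("scene","top","wrist")}
for n,p in P.items():
    print(n,np.linalg.inv(p["camera_from_world"])[:3,3],p["fx"])
    for t in ("drift","drift_tip","stand_hole","stand","holder","bore_a","bore_b","brass_pin","steel_pin"):
        for r in spot_point(t,p)[:2]:
            if r["confidence"]>.3: q=w(r["point"],p);print(t,q,px(q,p),round(r["confidence"],2))
    for t in ("ref_block","puck","brush","wrench","loupe","jar") if n!="wrist" else ():
        for r in spot_point(t,p)[:1]: print(t,w(r["point"],p),round(r["confidence"],2))
cv2.imwrite("pics/a.png",cv2.resize(np.hstack([P["scene"]["color"],P["top"]["color"]]),(800,300)))
cv2.imwrite("pics/top.png",cv2.resize(P["top"]["color"],(800,600)))
cv2.imwrite("pics/scene.png",cv2.resize(P["scene"]["color"],(800,600)))
E
```

```text
78.39999999999999 {'clock': 0.0, 'joints': array([-1.2,  0.3,  1.5, -0. ,  1.3, -0.1]), 'qd': array([0., 0., 0., 0., 0., 0.]), 'effort': array([ -0. , -53.2, -35.3,   0.1,   0. ,  -0. ]), 'eef_pos': array([ 232.6, -498.2,  302.1]), 'eef_rot': array([-3.1, -0. ,  0.4]), 'wrist_force': array([-0. , -0. ,  0.1]), 'moment': array([-0.,  0., -0.]), 'finger_force': 0.0, 'finger_gap': 93.9629083276001}
scene [917.  219.1 874.8] 355.2004468308878
drift [ 551.8 -184.3   11.3] [200.2 189.4] 0.54
stand_hole [ 544.8 -187.6   71.1] [197.2 175.6] 0.95
stand [ 553.6 -187.7   -1.3] [199.6 191.6] 0.92
holder [546.4 208.6  -1.5] [328.3 252.6] 0.68
holder [615.4 390.6  -1.3] [387.3 311.5] 0.43
bore_a [546.5 171.3 103.4] [320.7 229.6] 0.69
bore_a [544.3 244.4 102.4] [350.  242.9] 0.61
bore_b [546.5 171.3 103.4] [320.7 229.6] 0.69
bore_b [544.3 244.4 102.4] [350.  242.9] 0.61
brass_pin [541.9 242.6 100.6] [349.5 242. ] 0.58
brass_pin [544.3 206.9  -0.3] [328.1 251.5] 0.41
ref_block [622.8  -0.7  -0.8] 0.85
puck [392.5  21.5  -3.2] 0.66
brush [616.8 388.8  -1.6] 0.68
wrench [ 606.3 -404.5   -0.8] 0.78
loupe [362.5 420.6  -2.4] 0.48
jar [ 425.1 -379.3    5.5] 0.98
top [ 405.1    5.7 1386. ] 394.5710754943129
drift [ 549.  -183.6    7.3] [308.2 173.3] 0.53
stand_hole [ 550.4 -187.9   74.6] [312.1 170.7] 0.93
stand [ 549.8 -186.2   -1.8] [308.5 173.3] 0.82
stand [ 548.2 -188.1   71. ] [312.1 171.5] 0.54
holder [546.8 205.1  -2.5] [197.9 177.5] 0.92
bore_a [549.6 171.9 103.8] [203.3 173.1] 0.96
bore_a [541.9 248.1 102.5] [180.1 176.2] 0.57
bore_b [549.6 171.9 103.8] [203.3 173.1] 0.96
bore_b [541.9 248.1 102.5] [180.1 176.2] 0.57
ref_block [623.6   3.8   3.2] 0.73
puck [386.3  23.2  -1.6] 0.46
brush [552.8 172.7 107.1] 0.68
wrench [ 608.4 -404.4   -4.2] 0.69
jar [ 427.8 -375.6   -2. ] 0.73
wrist [ 307.8 -463.6  383. ] 277.5719570975341
```

View pics/scene.png

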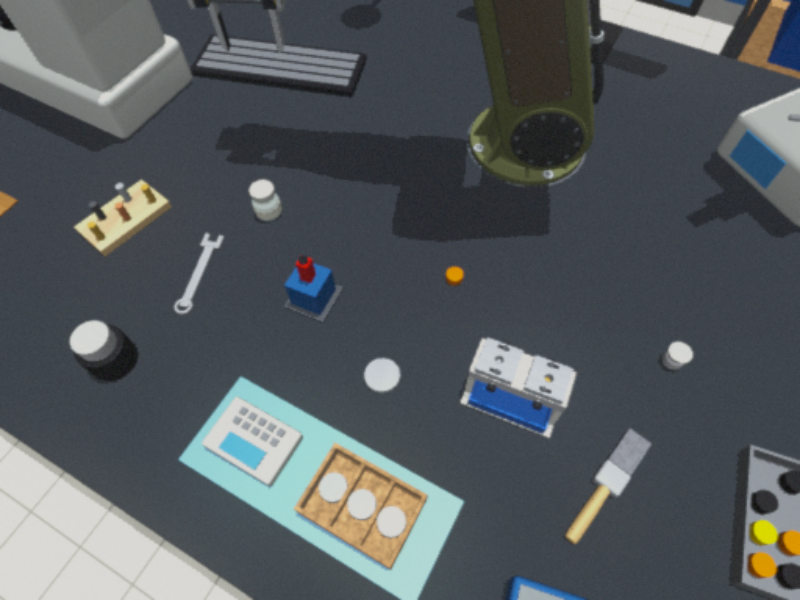

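View pics/top.png

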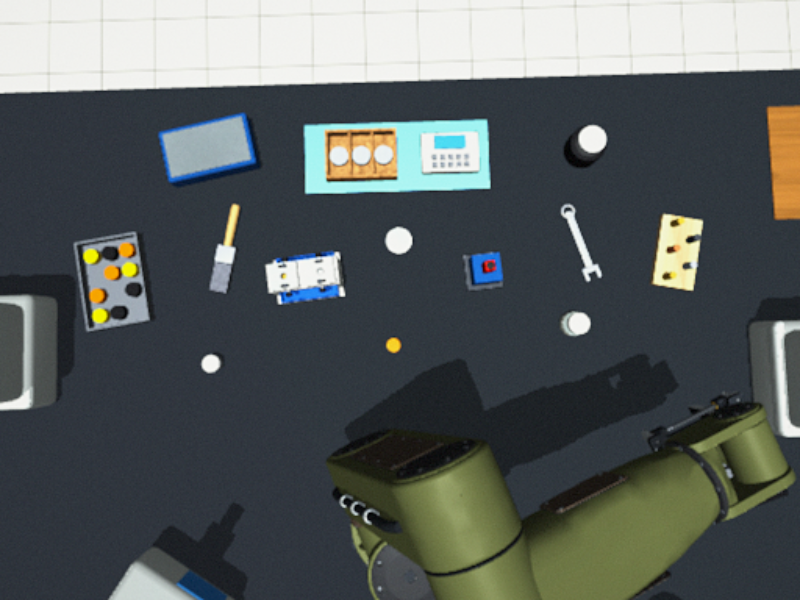

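The scene view shows the stand with the red handle at (307,270) and the holder at (520,385). The brass-coloured pin shows in the +y hole at (548,378). The top view agrees: stand (488,268), brass hole (284,275).

Request:
send_rows --series '[[[29, 31, 0], 0, -1], [[29, 31, 0], 0, -1], [[29, 31, 0], 0, -1], [[29, 31, 0], 0, -1], [[29, 31, 0], 0, -1], [[29, 31, 0], 0, -1], [[29, 31, 0], 0, -1], [[29, 31, 0], 0, -1], [[29, 31, 0], 0, -1], [[29, 31, 0], 0, -1], [[0, 0, 0], 0, -1], [[0, 0, 0], 0, -1]]'

```text
clock: 3.3
eef_pos: [522.8, -187.9, 302.4]
eef_rot: [-3.141, 0.0, 0.438]
wrist_force: [-0.1, -0.0, 0.5]
finger_gap: 93.9
finger_force: 0.0
```

```bash
python3 - <<'E'
from h import *
np.set_printoptions(precision=2,suppress=True)
s=read_state();print(s["eef_pos"],s["eef_rot"])
P={n:camera(n) for n in("scene","top","wrist")}
for n,p in P.items():
    print(n)
    for t in ("drift","stand_hole","stand"):
        for r in spot_point(t,p)[:2]:
            if r["confidence"]>.3: q=w(r["point"],p);print(t,q,px(q,p),round(r["confidence"],2))
p=P["wrist"]; np.save("pics/w1.npy",p,allow_pickle=True)
cv2.imwrite("pics/w1.png",cv2.resize(p["color"],(800,600)))
E
```

```text
[ 522.83 -187.9   302.39] [-3.14  0.    0.44]
scene
drift [ 550.88 -187.05   13.51] [199.46 188.37] 0.69
drift [547.9  173.91 107.69] [321.76 229.84] 0.64
stand_hole [ 548.41 -187.77   72.4 ] [196.34 176.32] 0.71
stand [ 550.64 -189.84   -0.13] [199.44 190.35] 0.83
stand [ 611.09 -402.66   -0.55] [127.8  176.16] 0.51
top
stand_hole [ 548.8  -187.46   69.48] [311.79 171.33] 0.39
wrist
drift [ 552.99 -187.06    6.7 ] [266.   146.69] 0.73
stand_hole [ 547.22 -187.85   65.59] [265.89 158.78] 0.73
stand [ 552.94 -187.42   -0.33] [266.08 146.1 ] 0.96
```

View pics/w1.png

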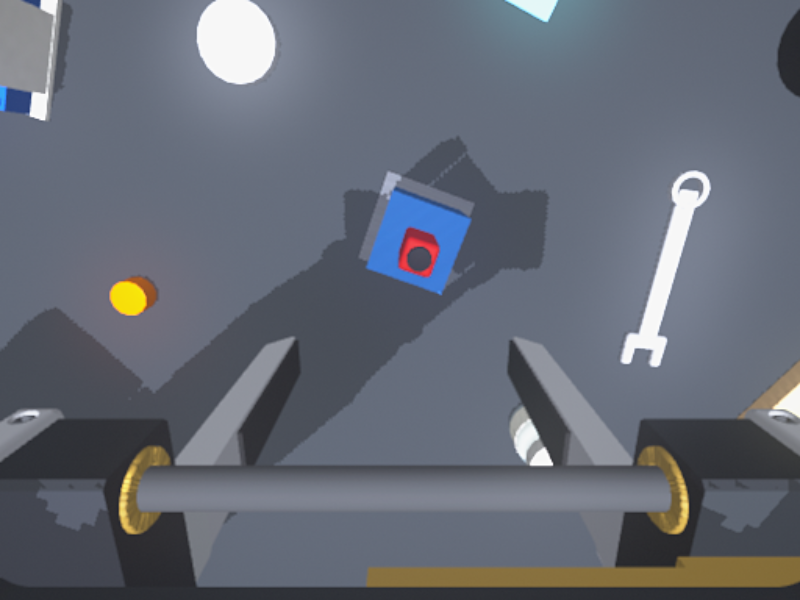

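The wrist view shows the blue stand at about (418,240) and the red handle's top face with its black button at (419,260). The path is clear, with the jar partly hidden behind the right finger. Next I'll get the handle's yaw and centre.

```bash
python3 - <<'E'
from h import *
np.set_printoptions(precision=2,suppress=True)
P=[np.load("pics/w1.npy",allow_pickle=True).item(),camera("scene")]
c=[]
for i,p in enumerate(P):
    im=p["color"].astype(int);B,G,R=im[...,0],im[...,1],im[...,2]
    for nm,m in(("blue",(B>120)&(B>R+60)&(G<B-40)),("red",(R>90)&(G<70)&(B<70)),("brightred",(R>200)&(G<70)&(B<70))):
        m=m.astype(np.uint8)
        if i==0: m[:100]=0;m[250:]=0; m[:,:200]=0
        else: m[:120]=0;m[220:]=0;m[:,:150]=0;m[:,260:]=0
        ct=max(cv2.findContours(m,0,2)[0],key=cv2.contourArea,default=None)
        if ct is None: print(nm,None);continue
        z={"blue":70,"red":100,"brightred":120}[nm]
        W=np.float32([ray(*q,p,z)[:2] for q in ct[:,0].astype(float)])
        print(i,nm,cv2.minAreaRect(W),cv2.minAreaRect(ct))
p=P[0];cv2.imwrite("pics/w1c.png",cv2.resize(p["color"][95:215,205:325],(600,600),interpolation=2))
E
```

```text
0 blue ((552.553955078125, -186.97271728515625), (62.93234634399414, 60.7614631652832), 5.08953857421875) ((267.3768310546875, 154.19146728515625), (54.17696762084961, 55.11531066894531), 20.2248592376709)
0 red ((551.0296630859375, -186.7775421142578), (27.54117202758789, 23.986072540283203), 6.552297592163086) ((267.5, 161.00001525878906), (23.084627151489258, 26.246904373168945), 18.43494987487793)
0 brightred ((551.7570190429688, -185.9867706298828), (20.1270694732666, 19.870201110839844), 6.347101211547852) ((267.8000183105469, 164.1000213623047), (20.55480194091797, 20.55480194091797), 18.434947967529297)
1 blue ((549.0961303710938, -186.1351776123047), (57.72235107421875, 56.314353942871094), 4.790299415588379) ((196.66949462890625, 177.4119873046875), (19.522628784179688, 22.143115997314453), 31.607501983642578)
1 red ((554.636474609375, -186.8194122314453), (47.14585494995117, 26.206539154052734), 30.16767120361328) ((193.64117431640625, 172.16468811035156), (9.893848419189453, 15.109210968017578), 4.39870548248291)
brightred None
```

View pics/w1c.png

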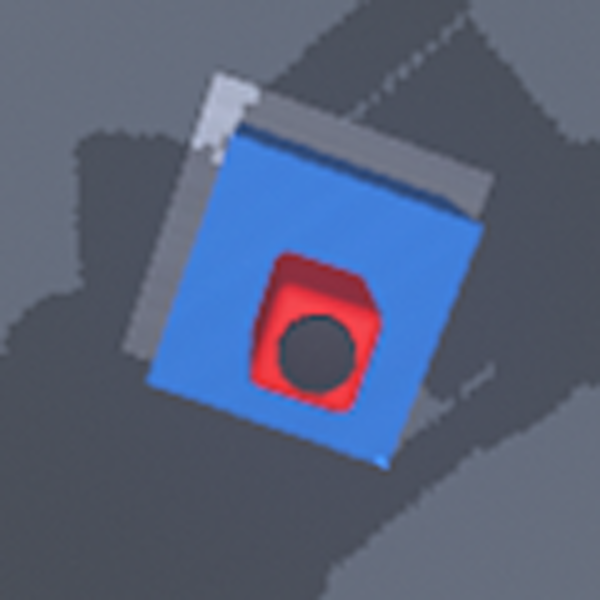

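Request:
send_rows --series '[[[10, 1, -20], -6.5, -1], [[10, 1, -20], -6.5, -1], [[8, 0, -20], -6.5, -1], [[0, 0, 0], 0, -1], [[0, 0, 0], 0, -1]]'

```text
clock: 4.45
eef_pos: [550.6, -186.4, 243.0]
eef_rot: [-3.141, 0.0, 0.1]
wrist_force: [-0.5, 0.7, -0.0]
finger_gap: 93.9
finger_force: 0.0
```

```bash
python3 - <<'E'
from h import *
np.set_printoptions(precision=2,suppress=True)
p0=np.load("pics/w1.npy",allow_pickle=True).item();p=camera("wrist");s=read_state();print(s["eef_pos"],s["eef_rot"])
im=p["color"].astype(int);B,G,R=im[...,0],im[...,1],im[...,2]
m=((R>200)&(G<80)&(B<80)).astype(np.uint8)
ct=max(cv2.findContours(m,0,2)[0],key=cv2.contourArea)
r=cv2.minAreaRect(ct);print(r, tri([(267.9,164.2),r[0]],[p0,p]))
W=np.float32([ray(*q,p,120)[:2] for q in ct[:,0].astype(float)]);print(cv2.minAreaRect(W))
for t in ("stand_hole",):
    for r in spot_point(t,p)[:1]:q=w(r["point"],p);print(t,q)
cv2.imwrite("pics/w2.png",cv2.resize(p["color"],(800,600)))
E
```

```text
[ 550.66 -186.45  243.7 ] [ 3.14 -0.    0.1 ]
((257.5, 212.5), (23.0, 25.0), 90.0) (array([ 551.48, -186.26,  117.58]), np.float64(0.18350721755518862))
((552.4068603515625, -186.0615692138672), (19.393522262573242, 19.73044776916504), 5.6736321449279785)
```

View pics/w2.png

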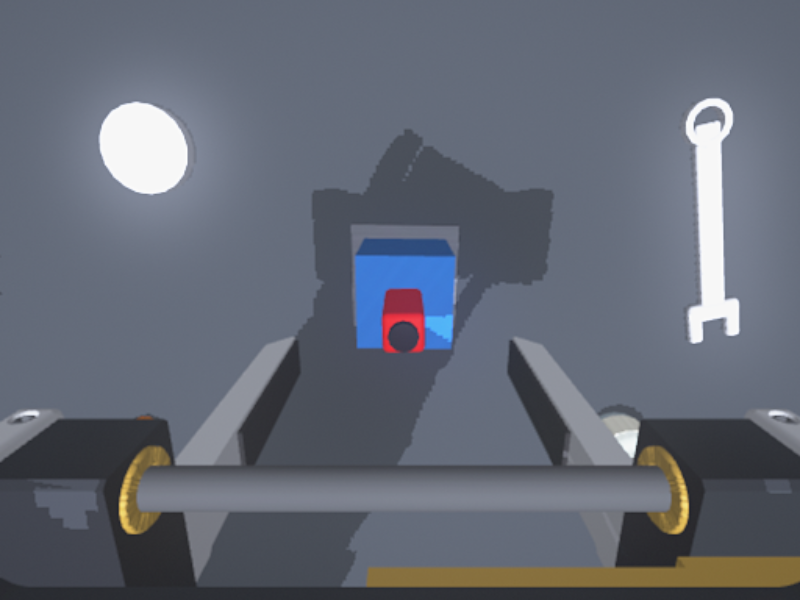

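The stand and handle now sit square to the gripper, with the handle at (403,320) centred between the fingers. The triangulated top is 118 mm against the 120 expected. Descending to grasp.

Request:
send_rows --series '[[[1, 0, -20], 0, -1], [[0, 0, -20], 0, -1], [[0, 0, -15], 0, -1], [[0, 0, -10], 0, -1], [[0, 0, 0], 0, 0], [[0, 0, 0], 0, 1], [[0, 0, 0], 0, 1], [[0, 0, 0], 0, 1], [[0, 0, 0], 0, 1], [[0, 0, 0], 0, 1], [[0, 0, 0], 0, 1], [[0, 0, 0], 0, 1]]' --squeeze 50

```text
clock: 5.75
eef_pos: [551.7, -186.3, 177.7]
eef_rot: [-3.142, -0.0, 0.096]
wrist_force: [0.8, -0.3, 0.2]
finger_gap: 33.6
finger_force: 0.0
```

Request:
send_rows --series '[[[0, 0, 0], 0, 1], [[0, 0, 0], 0, 1], [[0, 0, 0], 0, 1], [[0, 0, 0], 0, 1], [[0, 0, 0], 0, 1], [[0, 0, 0], 0, 1]]'

```text
clock: 6.35
eef_pos: [551.7, -186.3, 177.6]
eef_rot: [-3.142, 0.0, 0.096]
wrist_force: [-0.2, 1.7, -0.2]
finger_gap: 21.6
finger_force: 50.0
```

Request:
send_rows --series '[[[0, 0, 8], 0, 1], [[0, 0, 16], 0, 1], [[0, 0, 16], 0, 1], [[0, 0, 20], 0, 1], [[0, 0, 25], 0, 1], [[0, 0, 25], 0, 1], [[0, 0, 25], 0, 1], [[0, 0, 0], 0, 1], [[0, 0, 0], 0, 1], [[0, 0, 0], 0, 1]]'

```text
clock: 7.35
eef_pos: [551.4, -186.2, 311.1]
eef_rot: [-3.141, 0.002, 0.096]
wrist_force: [0.8, -0.8, -0.9]
finger_gap: 21.5
finger_force: 50.0
```

Request:
send_rows --series '[[[-4, 25, 0], 0, 1], [[-6, 35, 0], 0, 1], [[-6, 40, 0], 0, 1], [[-6, 40, 0], 0, 1], [[-6, 40, 0], 0, 1], [[-6, 40, 0], 0, 1], [[-6, 40, 0], 0, 1], [[-6, 40, 0], 0, 1], [[-6, 40, 0], 0, 1], [[-6, 35, 0], 0, 1], [[-4, 25, 0], 0, 1], [[0, 0, 0], 0, 1]]'

```text
clock: 8.55
eef_pos: [488.8, 216.0, 311.3]
eef_rot: [3.141, 0.002, 0.1]
wrist_force: [1.1, -0.3, -1.8]
finger_gap: 21.9
finger_force: 50.0
```

```bash
python3 - <<'E'
from h import *
np.set_printoptions(precision=2,suppress=True)
s=read_state();print(s["eef_pos"],s["eef_rot"],s["wrist_force"],s["finger_gap"])
p=camera("wrist");np.save("pics/w3.npy",p,allow_pickle=True)
print(np.linalg.inv(p["camera_from_world"])[:3,3])
for t in ("bore_a","brass_pin","holder","drift_tip","steel_pin"):
    for r in spot_point(t,p)[:2]:q=w(r["point"],p);print(t,q,px(q,p),r["confidence"])
cv2.imwrite("pics/w3.png",cv2.resize(p["color"],(800,600)))
E
```

```text
[488.76 215.97 311.26] [3.14 0.   0.1 ] [ 1.12 -0.26 -1.79] 21.908883505705994
[571.45 224.03 391.89]
bore_a [543.88 242.13 107.72] [237.3 131.2] 0.98
bore_a [548.27 168.4  106.44] [310.15 133.99] 0.97
brass_pin [544.29 239.42  46.35] [243.12 126.48] 0.45
holder [546.35 204.52   2.34] [270.2  125.09] 0.91
drift_tip [486.34 215.95 141.57] [257.51 198.31] 0.76
steel_pin [550.61 168.69  42.  ] [300.78 126.77] 0.63
```

View pics/w3.png

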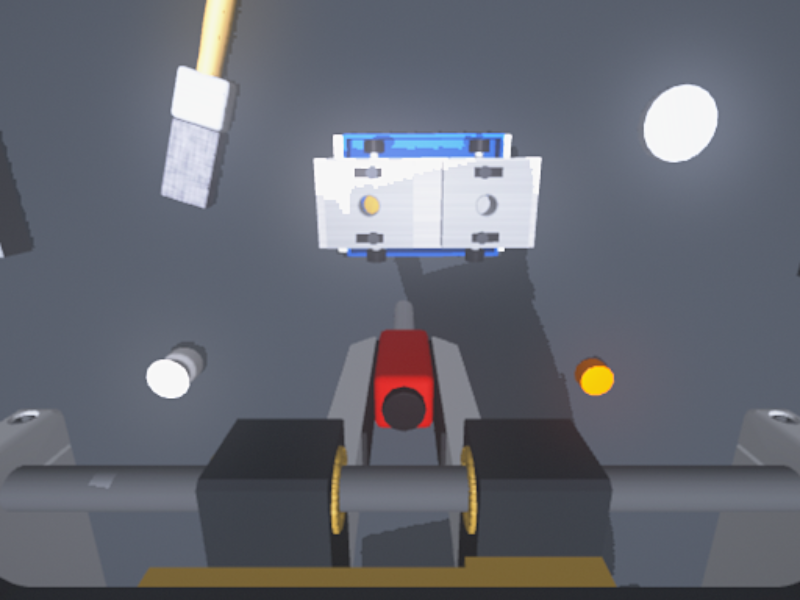

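The wrist view shows the holder square to the tool. The brass pin is in the left hole at (370,205), the steel one in the right at (486,205), and the drift's tip shows at (405,305). I'll move closer for a hole measurement.

Request:
send_rows --series '[[[0, 10, -15], 0, 1], [[-5, 15, -15], 0, 1], [[-5, 5, 0], 0, 1], [[0, 0, 0], 0, 1], [[0, 0, 0], 0, 1]]'

```text
clock: 9.35
eef_pos: [479.8, 243.6, 283.2]
eef_rot: [-3.141, -0.001, 0.097]
wrist_force: [-0.0, -0.2, -1.6]
finger_gap: 21.7
finger_force: 50.0
```

```bash
python3 - <<'E'
from h import *
np.set_printoptions(precision=2,suppress=True)
s=read_state();print(s["eef_pos"],s["eef_rot"])
p0=np.load("pics/w3.npy",allow_pickle=True).item()
p=camera("wrist");np.save("pics/w4.npy",p,allow_pickle=True)
for t in ("bore_a","drift_tip"):
    for r in spot_point(t,p)[:2]:q=w(r["point"],p);print(t,q,px(q,p),r["confidence"])
a=cv2.resize(p0["color"][85:170,195:350],None,fx=5,fy=5,interpolation=2)[:425,:775]
cv2.imwrite("pics/w3c.png",a)
u,v=px([544,242,105],p).astype(int);print(u,v)
u0,v0=u-35,v-45
cv2.imwrite("pics/w4c.png",cv2.resize(p["color"][v0:v0+75,u0:u0+100],(800,600),interpolation=2));print(u0,v0)
E
```

```text
[479.82 243.56 283.16] [-3.14 -0.    0.1 ]
bore_a [549.42 171.46 105.33] [343.5  128.83] 0.79
bore_a [543.58 239.91 104.99] [268.42 127.98] 0.6
drift_tip [480.12 244.96 112.97] [256.36 195.8 ] 0.61
266 127
231 82
```

View pics/w4c.png

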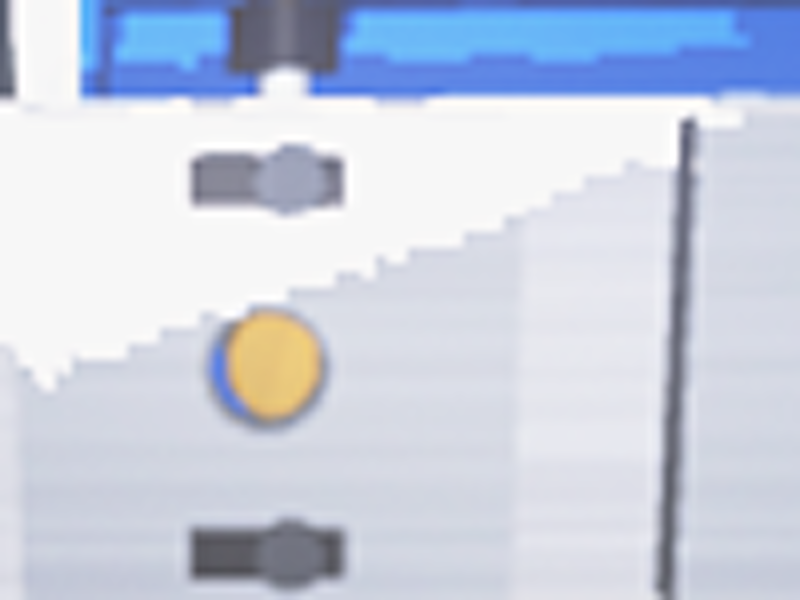

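View pics/w3c.png

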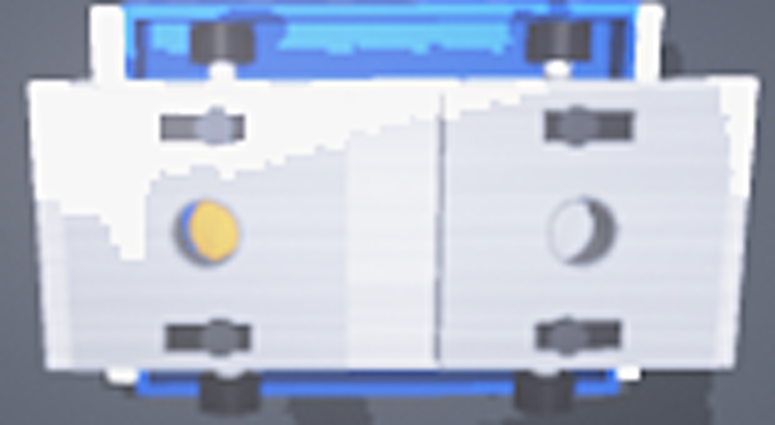

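The crops show the guide hole centre at pixel (263.9,127.6) in the close view and (236.0,131.0) in the previous one. The screws sit about 3 mm to the right of the slot centres, so the plate is shifted toward +y. I'll triangulate this and check the tip against the calibration.

```bash
python3 - <<'E'
from h import *
np.set_printoptions(precision=2,suppress=True)
p0=np.load("pics/w3.npy",allow_pickle=True).item();p=np.load("pics/w4.npy",allow_pickle=True).item()
print(tri([(236.0,131.0),(263.9,127.6)],[p0,p]), ray(236.0,131.0,p0,105), ray(263.9,127.6,p,105))
s=read_state();t=s["eef_pos"]-[0,0,167.6];print("tip",t,px(t,p))
# predicted tip rim & handle outline on picture
im=p["color"].copy()
big=cv2.resize(im[170:290,206:306],(500,600),interpolation=2)
def dot(P,c):
    u=px(P,p); cv2.circle(big,(int((u[0]-206+.5)*5),int((u[1]-170+.5)*5)),2,c,-1)
for a in np.arange(0,2*np.pi,.2): dot(t+[5.5*np.cos(a),5.5*np.sin(a),0],(0,255,0)); dot(t+[7.5*np.cos(a),7.5*np.sin(a),115],(0,255,255))
cv2.imwrite("pics/w4t.png",big)
E
```

```text
(array([543.22, 243.94, 100.38]), np.float64(0.027709081857096862)) [543.69 243.63 105.  ] [543.52 244.06 105.  ]
tip [479.94 243.33 115.57] [258.05 196.99]
```

View pics/w4t.png

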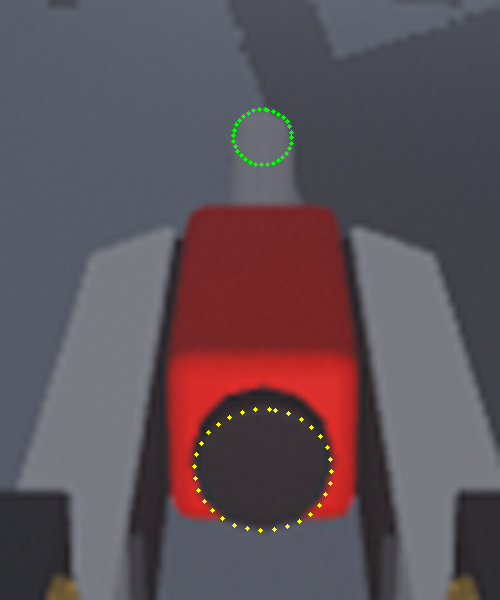

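Prediction and picture agree laterally to within about 0.5 mm. The hole is at about (543.6, 243.9) and the tip at (479.9, 243.4).

Request:
send_rows --series '[[[13, 0, 0], 0, 1], [[20, 0.5, 0], 0, 1], [[20, 0, 0], 0, 1], [[10.6, 0, 0], 0, 1], [[0, 0, -4], 0, 1], [[0, 0, -4], 0, 1], [[0, 0, 0], 0, 1], [[0, 0, 0], 0, 1], [[0, 0, 0], 0, 1]]'

```text
clock: 10.4
eef_pos: [543.0, 244.3, 275.0]
eef_rot: [-3.141, -0.0, 0.097]
wrist_force: [1.1, 0.0, -1.4]
finger_gap: 21.6
finger_force: 50.0
```

Request:
send_rows --series '[[[0, 0, -1], 0, 1], [[0, 0, -1], 0, 1], [[0, 0, -0.5], 0, 1], [[0, 0, 0], 0, 1], [[0, 0, 0], 0, 1]]'

```text
clock: 10.9
eef_pos: [543.3, 244.2, 272.2]
eef_rot: [-3.142, -0.0, 0.096]
wrist_force: [-0.7, 0.9, -1.5]
finger_gap: 22.1
finger_force: 50.0
```

Request:
send_rows --series '[[[0.3, -0.2, -0.5], 0, 1], [[0, 0, -0.5], 0, 1], [[0, 0, 0], 0, 1], [[0, 0, 0], 0, 1]]'

```text
clock: 11.3
eef_pos: [543.6, 243.9, 271.1]
eef_rot: [3.142, 0.0, 0.097]
wrist_force: [-0.0, -1.0, -1.4]
finger_gap: 21.8
finger_force: 50.0
```

Request:
send_rows --series '[[[0, 0, -0.5], 0, 1], [[0, 0, -0.5], 0, 1], [[0, 0, 0], 0, 1], [[0, 0, 0], 0, 1]]'

```text
clock: 11.7
eef_pos: [543.6, 243.9, 270.1]
eef_rot: [3.142, 0.0, 0.096]
wrist_force: [-0.0, 0.8, -1.0]
finger_gap: 21.7
finger_force: 50.0
```

Request:
send_rows --series '[[[0, 0, -0.5], 0, 1], [[0, 0, -0.5], 0, 1], [[0, 0, -0.5], 0, 1], [[0, 0, -0.5], 0, 1], [[0, 0, 0], 0, 1], [[0, 0, 0], 0, 1]]'

```text
clock: 12.3
eef_pos: [543.6, 244.0, 268.1]
eef_rot: [-3.142, -0.0, 0.096]
wrist_force: [-0.2, 0.5, -2.4]
finger_gap: 21.7
finger_force: 50.0
```

Request:
send_rows --series '[[[0, 0, -1], 0, 1], [[0, 0, -1], 0, 1], [[0, 0, -1], 0, 1], [[0, 0, -1], 0, 1], [[0, 0, -1], 0, 1], [[0, 0, -1], 0, 1], [[0, 0, 0], 0, 1], [[0, 0, 0], 0, 1]]'

```text
clock: 13.1
eef_pos: [543.6, 244.0, 262.1]
eef_rot: [-3.142, 0.0, 0.096]
wrist_force: [-0.1, 0.1, -0.5]
finger_gap: 21.8
finger_force: 50.0
```

Request:
send_rows --series '[[[0, 0, -0.5], 0, 1], [[0, 0, -0.5], 0, 1], [[0, 0, -0.5], 0, 1], [[0, 0, -0.5], 0, 1], [[0, 0, 0], 0, 1], [[0, 0, 0], 0, 1]]'

```text
clock: 13.7
eef_pos: [543.6, 244.0, 260.2]
eef_rot: [3.142, -0.0, 0.096]
wrist_force: [0.2, -0.0, -0.9]
finger_gap: 21.8
finger_force: 50.0
```

Request:
send_rows --series '[[[0, 0, -0.5], 0, 1], [[0, 0, -0.5], 0, 1], [[0, 0, -0.5], 0, 1], [[0, 0, 0], 0, 1]]'

```text
clock: 14.1
eef_pos: [543.8, 244.0, 259.5]
eef_rot: [-3.141, -0.001, 0.096]
wrist_force: [-1.8, 0.2, 4.8]
finger_gap: 21.8
finger_force: 50.0
```

Contact is at tip height 91.9, which is the pin's top. Pressing steadily now.

Request:
send_rows --series '[[[0, 0, -0.3], 0, 1], [[0, 0, -0.3], 0, 1], [[0, 0, -0.3], 0, 1], [[0, 0, -0.3], 0, 1], [[0, 0, -0.3], 0, 1], [[0, 0, -0.3], 0, 1]]'

```text
clock: 14.7
eef_pos: [543.9, 244.1, 258.3]
eef_rot: [-3.141, -0.002, 0.096]
wrist_force: [-1.6, 0.3, 8.9]
finger_gap: 21.5
finger_force: 50.0
```

Request:
send_rows --series '[[[0, 0, -0.4], 0, 1], [[0, 0, -0.4], 0, 1], [[0, 0, -0.4], 0, 1], [[0, 0, -0.4], 0, 1], [[0, 0, -0.4], 0, 1], [[0, 0, -0.4], 0, 1], [[0, 0, -0.4], 0, 1], [[0, 0, -0.4], 0, 1], [[0, 0, -0.4], 0, 1], [[0, 0, -0.4], 0, 1]]'

```text
clock: 15.7
eef_pos: [543.8, 244.1, 254.2]
eef_rot: [-3.141, -0.002, 0.097]
wrist_force: [-0.3, -0.5, 11.6]
finger_gap: 22.0
finger_force: 50.0
```

Request:
send_rows --series '[[[0, 0, -0.5], 0, 1], [[0, 0, -0.5], 0, 1], [[0, 0, -0.5], 0, 1], [[0, 0, -0.5], 0, 1], [[0, 0, -0.5], 0, 1], [[0, 0, -0.5], 0, 1], [[0, 0, -0.5], 0, 1], [[0, 0, -0.5], 0, 1], [[0, 0, -0.5], 0, 1], [[0, 0, -0.5], 0, 1]]'

```text
clock: 16.7
eef_pos: [543.9, 244.1, 249.2]
eef_rot: [-3.141, -0.002, 0.096]
wrist_force: [-1.9, -1.0, 9.2]
finger_gap: 21.7
finger_force: 50.0
```

Request:
send_rows --series '[[[0, 0, -0.5], 0, 1], [[0, 0, -0.5], 0, 1], [[0, 0, -0.5], 0, 1], [[0, 0, -0.5], 0, 1], [[0, 0, -0.5], 0, 1], [[0, 0, -0.5], 0, 1], [[0, 0, -0.5], 0, 1], [[0, 0, -0.5], 0, 1]]'

```text
clock: 17.5
eef_pos: [543.8, 244.1, 245.1]
eef_rot: [-3.141, -0.002, 0.096]
wrist_force: [-1.7, 0.3, 9.3]
finger_gap: 22.0
finger_force: 50.0
```

Request:
send_rows --series '[[[0, 0, -0.5], 0, 1], [[0, 0, -0.5], 0, 1], [[0, 0, -0.5], 0, 1], [[0, 0, -0.5], 0, 1], [[0, 0, -0.5], 0, 1], [[0, 0, -0.5], 0, 1], [[0, 0, -0.5], 0, 1]]'

```text
clock: 18.2
eef_pos: [543.5, 243.9, 240.1]
eef_rot: [3.141, 0.0, 0.096]
wrist_force: [0.4, 0.4, -2.3]
finger_gap: 21.7
finger_force: 50.0
```

The force dropped to zero at tip height 72.5, so the pin has been released. Withdrawing straight up, then a look.

Request:
send_rows --series '[[[0, 0, 3], 0, 1], [[0, 0, 6], 0, 1], [[0, 0, 8], 0, 1], [[0, 0, 10], 0, 1], [[0, 0, 10], 0, 1], [[0, 0, 13], 0, 1], [[0, 0, 15], 0, 1], [[0, 0, 5], 0, 1], [[-15, -5, 0], 0, 1], [[-25, -10, 0], 0, 1], [[-15, -5, 0], 0, 1], [[0, 0, 0], 0, 1]]'

```text
clock: 19.4
eef_pos: [487.6, 223.7, 310.9]
eef_rot: [-3.141, -0.0, 0.097]
wrist_force: [-0.2, 0.0, -1.1]
finger_gap: 21.7
finger_force: 50.0
```

```bash
python3 - <<'E'
from h import *
np.set_printoptions(precision=2,suppress=True)
s=read_state();print(s["eef_pos"],s["eef_rot"],s["wrist_force"],s["finger_gap"])
p=camera("wrist");q=camera("scene")
for n in (p,q):
    for t in ("brass_pin","steel_pin"):
        for r in spot_point(t,n)[:2]:a=w(r["point"],n);print(t,a,r["confidence"])
a=cv2.resize(q["color"][205:285,290:380],(540,480),interpolation=2)
u,v=px([546,206,105],p).astype(int)
u0=max(0,u-80);v0=max(0,v-60)
b=cv2.resize(p["color"][v0:v0+100,u0:u0+160],None,fx=5,fy=5)
cv2.imwrite("pics/w5.png",cv2.resize(np.hstack([a,cv2.resize(b,(768,480))]),(800,294)))
E
```

```text
[487.56 223.67 310.9 ] [-3.14 -0.    0.1 ] [-0.21  0.   -1.06] 21.685189605829404
brass_pin [545.96 237.51   5.84] 0.39
steel_pin [550.57 168.95  39.9 ] 0.39
```

View pics/w5.png

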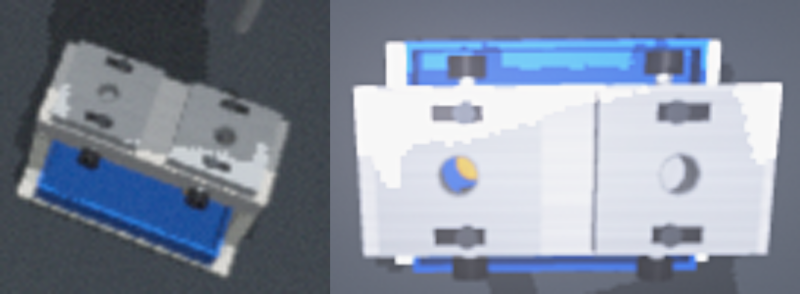

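Through the left hole the brass pin is now down on the blue tray floor (network z ≈ 6 mm), and the steel pin is still in place. Returning the drift to its stand.

Request:
send_rows --series '[[[4, -25, 0], 0, 1], [[6, -35, 0], 0, 1], [[6, -40, 0], 0, 1], [[6, -40, 0], 0, 1], [[6, -40, 0], 0, 1], [[6, -40, 0], 0, 1], [[6, -40, 0], 0, 1], [[6, -40, 0], 0, 1], [[6, -40, 0], 0, 1], [[7, -40, 0], 0, 1], [[5, -30, 0], 0, 1], [[0, 0, 0], 0, 1]]'

```text
clock: 20.9
eef_pos: [552.8, -189.4, 309.5]
eef_rot: [3.142, 0.001, 0.093]
wrist_force: [-0.2, 0.6, -1.3]
finger_gap: 22.2
finger_force: 50.0
```

Request:
send_rows --series '[[[0, 0, -20], 0, 1], [[0, 0, -20], 0, 1], [[0, 0, -15], 0, 1], [[0, 0, -5], 0, 1], [[0, 0, 0], 0, 1], [[0, 0, 0], 0, 1]]'

```text
clock: 21.5
eef_pos: [552.9, -185.9, 251.2]
eef_rot: [3.141, -0.001, 0.097]
wrist_force: [-0.4, -1.0, -1.7]
finger_gap: 22.0
finger_force: 50.0
```

Request:
send_rows --series '[[[-1.1, -0.3, -5], 0, 1], [[0, 0, -4], 0, 1], [[0, 0, -2], 0, 1], [[0, 0, -2], 0, 1], [[0, 0, -2], 0, 1], [[0, 0, -2], 0, 1], [[0, 0, 0], 0, 1], [[0, 0, 0], 0, 1]]'

```text
clock: 22.3
eef_pos: [551.5, -186.4, 233.4]
eef_rot: [3.142, -0.0, 0.096]
wrist_force: [0.7, 1.0, -0.8]
finger_gap: 21.7
finger_force: 50.0
```

Tip at 65.8, inside the hole, with no force. Going on down to TCP 178.

Request:
send_rows --series '[[[0.2, 0.1, -5], 0, 1], [[0, 0, -5], 0, 1], [[0, 0, -8], 0, 1], [[0, 0, -8], 0, 1], [[0, 0, -8], 0, 1], [[0, 0, -8], 0, 1], [[0, 0, -6], 0, 1], [[0, 0, -4], 0, 1], [[0, 0, -2], 0, 1], [[0, 0, 0], 0, 1], [[0, 0, 0], 0, 1]]'

```text
clock: 23.4
eef_pos: [551.8, -186.3, 179.6]
eef_rot: [3.141, -0.0, 0.097]
wrist_force: [-0.7, -0.2, -1.4]
finger_gap: 21.7
finger_force: 50.0
```

Request:
send_rows --series '[[[0, 0, -0.7], 0, 1], [[0, 0, -0.6], 0, 1], [[0, 0, 0], 0, 1], [[0, 0, 0], 0, 1]]'

```text
clock: 23.8
eef_pos: [551.7, -186.2, 178.1]
eef_rot: [-3.142, -0.0, 0.096]
wrist_force: [-0.4, -1.0, -2.0]
finger_gap: 21.9
finger_force: 50.0
```

Request:
send_rows --series '[[[0, 0, -0.4], 0, 1], [[0, 0, -0.3], 0, 1], [[0, 0, 0], 0, 1], [[0, 0, 0], 0, 1]]'

```text
clock: 24.2
eef_pos: [551.7, -186.3, 177.6]
eef_rot: [3.141, -0.0, 0.097]
wrist_force: [-2.2, 0.2, 4.2]
finger_gap: 22.0
finger_force: 50.0
```

Seated with light contact. Opening gradually.

Request:
send_rows --series '[[[0, 0, 0], 0, 0.4], [[0, 0, 0], 0, 0.2], [[0, 0, 0], 0, 0], [[0, 0, 0], 0, -0.5], [[0, 0, 0], 0, -1], [[0, 0, 0], 0, -1], [[0, 0, 0], 0, -1], [[0, 0, 0], 0, -1], [[0, 0, 0], 0, -1], [[0, 0, 0], 0, -1], [[0, 0, 0], 0, -1], [[0, 0, 0], 0, -1]]'

```text
clock: 25.4
eef_pos: [551.7, -186.3, 177.4]
eef_rot: [3.142, -0.0, 0.097]
wrist_force: [0.5, -0.5, -0.1]
finger_gap: 93.9
finger_force: 0.0
```

Request:
send_rows --series '[[[0, 0, 10], 0, -1], [[0, 0, 20], 0, -1], [[0, 0, 30], 0, -1], [[0, 0, 30], 0, -1], [[0, 0, 30], 0, -1], [[-15, 0, 15], 0, -1], [[-15, 0, 0], 0, -1], [[0, 0, 0], 0, -1], [[0, 0, 0], 0, -1]]'

```text
clock: 26.3
eef_pos: [521.8, -186.3, 312.8]
eef_rot: [3.141, -0.0, 0.096]
wrist_force: [0.4, 0.9, 0.0]
finger_gap: 93.8
finger_force: 0.0
```

```bash
python3 - <<'E'
from h import *
np.set_printoptions(precision=2,suppress=True)
s=read_state();print(s["eef_pos"],s["finger_gap"])
p=camera("wrist");q=camera("scene")
for n in (p,q):
    for t in ("drift","brass_pin","puck","ref_block","jar"):
        for r in spot_point(t,n)[:1]:a=w(r["point"],n);print(t,a,r["confidence"])
im=p["color"].astype(int);B,G,R=im[...,0],im[...,1],im[...,2]
m=((R>200)&(G<80)&(B<80)).astype(np.uint8)
ct=max(cv2.findContours(m,0,2)[0],key=cv2.contourArea)
print(cv2.minAreaRect(np.float32([ray(*q2,p,120)[:2] for q2 in ct[:,0].astype(float)])))
cv2.imwrite("pics/w6.png",np.hstack([cv2.resize(p["color"],(400,300)),cv2.resize(q["color"],(400,300))]))
E
```

```text
[ 521.84 -186.26  312.79] 93.81952667003512
brass_pin [627.82  -4.24  -1.1 ] 0.66
puck [385.78  18.61   0.09] 0.85
ref_block [627.59  -0.24   0.83] 0.55
jar [ 425.86 -379.58   -2.22] 0.79
drift [ 551.82 -185.96   13.64] 0.6
puck [388.92  20.37  -1.33] 0.49
ref_block [623.37  -1.34   3.69] 0.9
jar [ 424.61 -379.26    3.11] 0.73
((551.9441528320312, -186.2007598876953), (19.252626419067383, 19.148929595947266), 5.460809707641602)
```

View pics/w6.png

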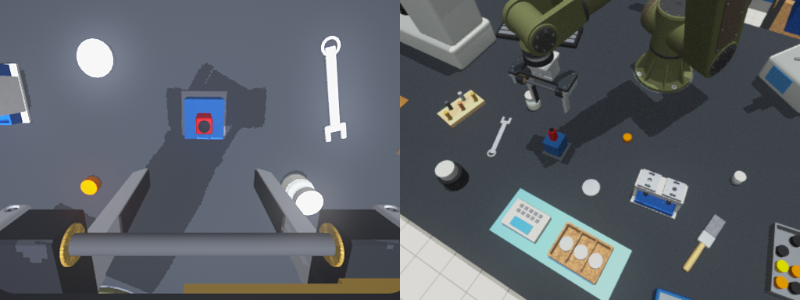

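The drift sits upright in its stand at (204,127), at the same place and apparent size as before. The bystanders are where they were and the gripper is clear.

```bash
python3 -c "
from cell import *
print(sign_off())"
```

```text
the job is handed in; nothing more can be done
None
```

The job is handed in: the brass pin was pressed out gently (about 9–12 N) and appears to be down in the blue catch tray, the drift is back in its stand fully down, and the steel pin and bystanders I checked are where they were.

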